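Load a test strip into the strip reader and shut its carriage

ROBOT

A 6-joint arm with a two-finger parallel gripper is mounted at the origin on the work surface. World frame = base frame: x ahead of the robot, y to its left, z up, the work surface at z = 0. Lengths are in m, angles in rad, forces in N, time in s.
With the tool pointing down it reaches from about 0.35 to 0.775 m from the base axis. Payload 7.3 kg.
Tool frame: the origin (TCP) lies midway between the tips of the shut fingers; the grasp point (between the pads) lies 19 mm behind it; z points along the fingers, y is the line along which they close (so a half turn about z gives the same grasp; the last joint's range is limited). The gripper opens to 92 mm and grips with 3 to 60 N. Pads are 19 mm wide; open, the fingers measure 130 mm over their backs; the gripper's body (75 mm by 190 mm) begins 47 mm behind the grasp point.
Start: joints at [-1.25, 0.342, 1.524, -0, 1.275, -0.146], TCP at [0.236, -0.469, 0.227] pointing down, gripper open.
Joint ranges: [-2.53, 2.53], [-0.77, 2.02], [0.04, 2.7], [-1, 4.14], [0.28, 2.66], [-3.11, 3.11]. Speed limits (rad/s): [2.57, 2.57, 3.14, 3.14, 3.14, 3.14].

INTERFACE

Orientations are given as [roll, pitch, yaw] about the fixed x, y, z axes, in that order (R = Rz(yaw) Ry(pitch) Rx(roll)).
In Python, from cell import monitor, vision, workorder gives the robot as it stands.
- The arm moves only by the tool move_arm, never from a script. Its argument "rows" is a list of rows, each a list of 5 numbers: the shift along the world's x, y, z in mm, then the turn about the world's z in rad, then the closure, from -1 (fully open) to 1 (shut). A call has 1 to 12 rows; each row shifts and turns the commanded pose from where the row before left it; what a row does not reach is not made up. A row lasts 1/10 s, in which the tool goes at most 50 mm and 8.59 degrees, less where a joint would pass 70% of its speed; a pose out of reach is approached as far as the arm can. A call is refused whole if a number of a shift passes 50 or a number of a turn 0.15, either way. A call with a gripper value outside its range is refused whole. The fingers move at their own pace and stop on an object; "newtons" is the grip in N (left out, the last holds). Time passes only in rows, so rows that do not move let the fingers close. It gives the time, the measured TCP pose, the force, the opening and the grip force at its end, in the units of the state.
- monitor.observe(): the state, without advancing time (a new reading comes with each control period).
- vision.read_camera(name): name is "scene" or "top" or "wrist"; returns the picture (480x640x3 uint8, red, green, blue); there is no depth.
- vision.get_calibration(name): a dict with "K" (3x3 intrinsics, pixels), "T" (4x4, takes a point from camera to world coordinates); the wrist camera has in their place "mount" (4x4, takes a point from camera to tool coordinates, whose origin is the TCP and whose axes are the flange's). Camera axes: x right, y up, looking along -z (the intrinsics and any distortion apply to the point x, -y, -z); pixel columns grow to the right and rows downward; lengths in m; the calibration is good to about 2 mm. The wrist camera is an equidistant fisheye: a pixel r from the principal point sees the ray r / f radians off the axis. A picture is of the moment at which its call begins: read the wrist's pose just before it. get_calibration takes no time and is no camera call.
- workorder.hand_in(): hands the job in; it is judged then, once.
The state is a dict: "time": time; "qpos": joint angles; "qvel": joint speeds; "joint_efforts": joint torques, N m; "tool_pos": TCP position; "tool_rot": TCP orientation; "contact_force": force on the tool from outside, world axes, zero at the start; "torque": the same for the moment, N m; "opening": finger opening in m; "grip_force": force on a finger pad.
Only numpy, scipy, OpenCV 4.12 (cv2) and the standard library are available. Lean on these libraries where they do the work, as an engineer would, in place of code of your own. Each camera call takes 0.05 s, during which the arm holds its last target. There are 200 camera calls.

TASK

Load the test strip into the reader: set it in the carriage's channel with its blue end against the orange spring follower, pushing the follower back until the other end drops behind the end lip and the strip sits flat on the channel floor, then let go. Then slide the carriage all the way into the reader until its catch clicks home. The strip is brittle and the slide delicate, so feel your way and force nothing, and leave the dishes, flask and wash bottle alone.

Things in the scene. Friction and masses are not known exactly. Their poses are not given: they have to be found in the camera images.
- strip_mid (a point): Centre (half-way up) of the loose test strip: eight cream cells in a row under a silver foil, one upright bar 92 mm long (its y axis), 12 mm wide (x), 26 mm tall (z), flat sides, 25 g, brittle plastic. It starts standing upright on a white paper mat 2 mm thick. Its blue end is at +46 mm along y.
- strip_blue (a point): Middle of the blue end face of the strip, 46 mm along y from strip_mid and at the same height.
- strip: The same strip as a body; origin at the centre of its underside, 13 mm below strip_mid, same axes.
- reader: The fixed reader. Origin on the bench below the mouth of its slot, on the channel's centre line; x across the channel, y along it (carriage comes out to +y), z up. White housing: x -70..130, y -170..0, z 0..100 mm; slot 64 mm wide, to z 66. Grey bed 90 wide, 22 high, to y 240. Seated, the strip's centre is at x 0, y q-78, z 47 (q: carriage in mm). Slide parts strain at 35 N.
- lip_drawn (a point): Drawing place, with the carriage fully out (q 175), of the end lip's channel-side face at floor height (reader y 51, z 34 mm; in general y = q-124). Fixed to the base; the true slide, with all its parts and stops, is clamped up to 12 mm off in y, either way, not measured. Lip 6 mm high, 8 thick, open behind. Channel 16 mm wide; walls 6 mm high, flaring to 24 mm wide at z 44.
- follower_drawn (a point): Drawing place, fully out (q 175), of the resting follower's upright face (y 135 = q-40; same 12 mm doubt). Block 13 mm wide, floor z 34 to top z 54. 84 mm free at rest: the strip needs it 8 mm back (+y); hard stop at 16 mm. Spring 3 N at rest, +0.6 N per mm. Held level 8 to 9 mm above the floor, the strip clears the lip yet meets the block. It breaks at 35 N in all on the reader (clamping is 16 N of it).
- tab_drawn (a point): Drawing place, carriage home (q 0), of the outer (+y) face of the blue thumb tab to push on (reader y 56 = q+56, z 50; same 12 mm doubt). Tab: upright plate 36 mm wide, 8 thick, z 32 to 66; from it inwards the carriage is flat (z 34) for 42 mm to the black spring housing, y q-8 to q+6, top z 54.
- carriage (a joint): How far the carriage is out, m: 0 home, 0.175 outer stop. Starts 2 to 13 mm short of the outer stop. Drag 1.2 N, less than the follower's spring, so a push on the follower first draws it to the outer stop. Going in, a snap catch resists from 7 to 8 mm before home: 6 to 9 N at first, then less and less. Close to home (last 1 to 2 mm) it draws the carriage onto the hard home stop and keeps it there.
- dishes: Stack of four Petri dishes, 91 mm wide, 60 mm tall, origin under its centre; leave it alone.
- flask: Conical flask, 68 mm wide, 102 mm tall, origin under its centre; leave it alone.
- wash: White bottle with a red cap, 58 mm wide, 150 mm tall, origin under its centre; leave it alone.
Not all that is in view belongs to the job. There is more than one size of the strip; the job needs the middle-sized.

How it is judged:
By the outcome, as a careful person would: the job done as asked, in the order asked, and still so for the second after the job is handed in, with the robot touching nothing.
It also fails if it takes over 70 s, if anything falls off the work surface, if the arm or the gripper's body presses on something with over 40 N, if the wrist force passes 120 N, or if a joint passes its speed limit or range.

## Working session

There is one attempt and no reset: what is moved stays moved. The work goes in short steps, Python scripts to look and compute and a tool call to move; the robot and the scene stay as the last step left them, time stands still between calls to the robot, and variables do not carry over. Pictures are saved under pics/ and viewed, at most 10 in all, crops included, and the job is handed in when it is done.

Besides the shell and the picture viewer there is one more tool, called after "Request:" by a JSON object that holds its "api" and its "payload", one argument or row to a line. move_arm: Moves the arm, as the interface text tells. Its arguments: {"type":"object","properties":{"rows":{"type":"array","items":{"type":"array","items":{"type":"number"}}},"newtons":{"type":"number"}},"required":["rows"]}

```bash
mkdir -p pics; python3 - <<'E'
from cell import monitor, vision, workorder
import cv2
for n in ("scene","top"):
    cv2.imwrite(f"pics/{n}0.png",vision.read_camera(n)[:,:,::-1])
    c=vision.get_calibration(n);print(n,c)
print(vision.get_calibration("wrist"))
print(monitor.observe())
E
```

```text
scene {'K': array([[606.42750679,   0.        , 309.25406362],
       [  0.        , 606.42750679, 229.41805702],
       [  0.        ,   0.        ,   1.        ]]), 'T': array([[ 0.47723598, -0.61515958,  0.62755439,  1.114005  ],
       [ 0.87871888,  0.32596916, -0.34870795, -0.21987888],
       [ 0.00994766,  0.71785987,  0.69611655,  0.74374823],
       [ 0.        ,  0.        ,  0.        ,  1.        ]])}
top {'K': array([[504.7355125 ,   0.        , 318.85466258],
       [  0.        , 504.7355125 , 239.59793103],
       [  0.        ,   0.        ,   1.        ]]), 'T': array([[ 9.50956247e-04,  9.98256085e-01, -5.90244387e-02,
         4.25939844e-01],
       [-9.99258186e-01, -1.32378980e-03, -3.84879905e-02,
         1.08205744e-01],
       [-3.84990067e-02,  5.90172539e-02,  9.97514306e-01,
         1.02446056e+00],
       [ 0.00000000e+00,  0.00000000e+00,  0.00000000e+00,
         1.00000000e+00]])}
{'K': array([[371.64829954,   0.        , 322.24985692],
       [  0.        , 371.64829954, 239.71229356],
       [  0.        ,   0.        ,   1.        ]]), 'mount': 
[... 324 characters left out ...]
.00000000e+00]])}
{'time': 0.1, 'qpos': array([-1.25000597e+00,  3.42658543e-01,  1.52488347e+00,  1.08909839e-05,
        1.27537924e+00, -1.45975044e-01]), 'qvel': array([-0.00060697, -0.00255969, -0.00370247,  0.00104518, -0.00186571,
       -0.00070226]), 'joint_efforts': array([ 1.37298455e-03, -4.32004988e+01, -2.44695514e+01,  7.18829851e-02,
        5.26929356e-02, -3.18034904e-05]), 'tool_pos': array([ 0.23617668, -0.46849777,  0.22612487]), 'tool_rot': array([-3.14027971e+00, -2.03557483e-04,  4.66762090e-01]), 'contact_force': array([-0.45077015,  0.17641728, -0.37722028]), 'torque': array([-0.01182269,  0.01047002,  0.03578486]), 'grip_force': 0.0, 'opening': 0.09220374941184575}
```

View pics/top0.png

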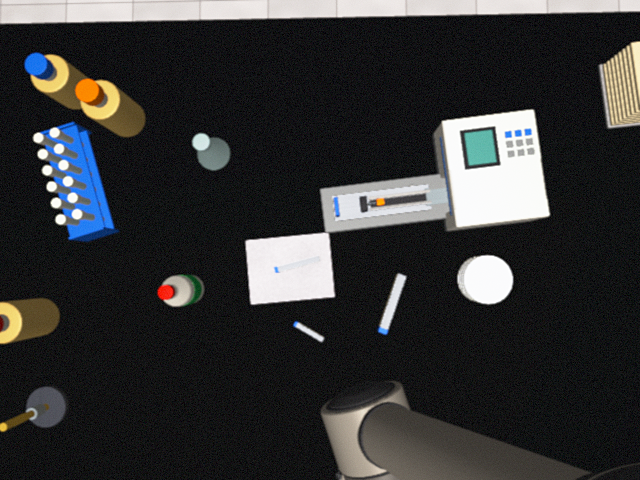

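View pics/scene0.png

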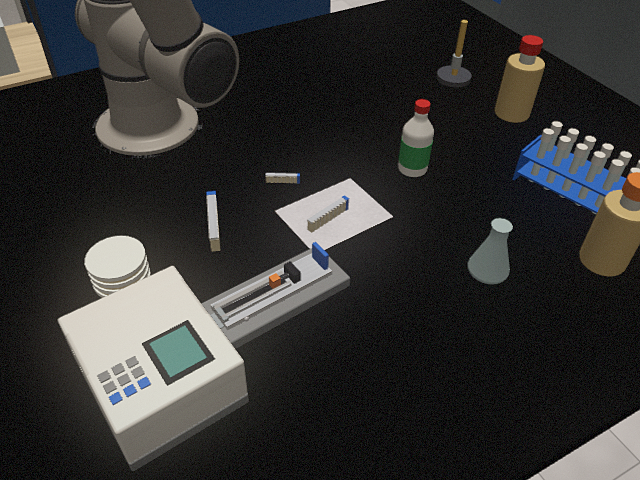

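The top view shows the strip on the mat, blue end at (276,270) and other end at (320,260). The bed ends at (321,189)-(327,233), with the reader housing to the right. I'll enlarge this area.

```bash
cat > h.py <<'E'
import numpy as np, cv2
from cell import monitor, vision
from scipy.spatial.transform import Rotation as Rn
def ray(n,px,st=None):
    c=vision.get_calibration(n);K=c["K"];u=(px[0]-K[0,2])/K[0,0];v=(px[1]-K[1,2])/K[1,1]
    if n!="wrist": d=np.array([u,-v,-1]);T=c["T"]
    else:
        r=np.hypot(u,v);s=np.sin(r)/max(r,1e-9);d=np.array([u*s,-v*s,-np.cos(r)])
        P=np.eye(4);P[:3,:3]=Rn.from_euler("xyz",st["tool_rot"]).as_matrix();P[:3,3]=st["tool_pos"];T=P@c["mount"]
    return T[:3,3],T[:3,:3]@d
def atz(n,px,z,st=None):
    o,d=ray(n,px,st);return o+d*(z-o[2])/d[2]
def crop(src,x,y,w,h,k,out):
    im=cv2.imread(src)[y:y+h,x:x+w];cv2.imwrite(out,cv2.resize(im,None,fx=k,fy=k,interpolation=cv2.INTER_CUBIC))
E
python3 -c "
from h import *
crop('pics/top0.png',240,170,210,140,3.8,'pics/top0c.png')"
```

```text
(no output)
```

View pics/top0c.png

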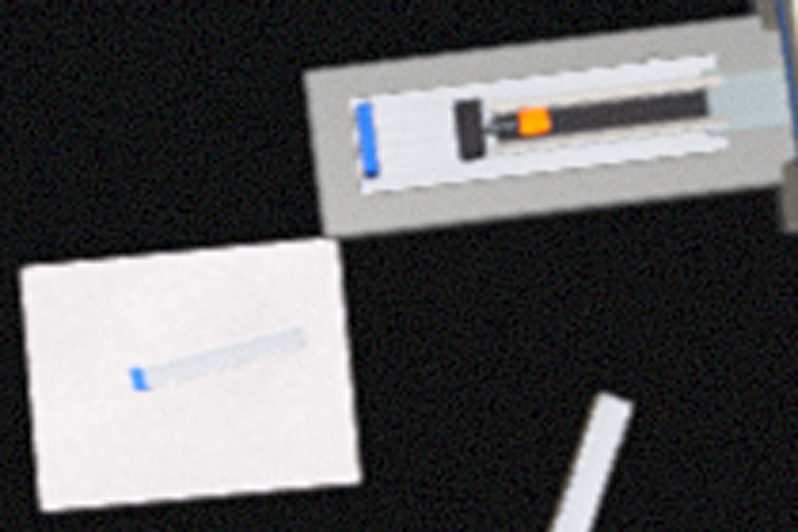

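Crop px: strip ends (132,381) blue and (304,336); bed corners (304,72), (322,237); tab outer edge (357,103)-(366,178); orange face right edge at x≈551; dark channel floor ends at x≈708.

```bash
python3 - <<'E'
from h import *
from scipy.optimize import least_squares
f=lambda p:(p[0]/3.8+240-.37,p[1]/3.8+170-.37)
c=lambda p,z:atz("top",f(p),z)
b,e=c((132.5,381),.028),c((303.5,336),.028)
print("strip blue,end",b,e,"len",np.linalg.norm(b-e),"mid",(b+e)/2,"yawdir",np.arctan2(*(b-e)[:2][::-1]))
# reader fit: (reader pt, world pt)
R=[(( -45,240,22),c((304,72),.022)),((45,240,22),c((322,237),.022))]
# housing top corners
for r,p in [((-70,0,100),(443,121)),((-70,-170,100),(534,110)),((130,-170,100),(549,216)),((130,0,100),(447,230))]: pass
w=np.array([x[1] for x in R]);print(w,np.linalg.norm(w[0]-w[1]))
e1,e2=c((760,17),.022),c((785,186),.022);print("edge dirs",[np.arctan2(*(a-d)[:2][::-1]) for a,d in((w[0],e1),(w[1],e2))])
print("H",[atz("top",p,.1).round(4) for p in [(443,121),(534,110),(549,216),(447,230)]])
for n,p,z in [("tab",(357,103),.066),("tab",(366,178),.066),("orange",(551,121),.054),("floorend",(708,103),.034),("black",(456,130),.054),("black r",(484,130),.054)]: print(n,c(p,z).round(4))
E
```

```text
strip blue,end [0.42496459 0.23443454 0.028     ] [0.44839579 0.14534611 0.028     ] len 0.09211823002385311 mid [0.43668019 0.18989033 0.028     ] yawdir 1.827982325306821
[[0.58762364 0.14542791 0.022     ]
 [0.50040704 0.13591062 0.022     ]] 0.08773433745134249
edge dirs [np.float64(1.6865027774206194), np.float64(1.6788753239049519)]
H [array([ 0.6994, -0.085 ,  0.1   ]), array([ 0.7182, -0.2507,  0.1   ]), array([ 0.5229, -0.2728,  0.1   ]), array([ 0.4978, -0.0896,  0.1   ])]
tab [0.5647 0.1171 0.066 ]
tab [0.5268 0.1126 0.066 ]
orange [0.5568 0.0189 0.054 ]
floorend [ 0.5685 -0.0637  0.034 ]
black [0.5524 0.067  0.054 ]
black r [0.5523 0.0528 0.054 ]
```

Request:
{"api": "move_arm", "payload": {
  "rows": [
    [28, 40, 0, 0.1, -1],
    [28, 40, 0, 0.12, -1],
    [28, 40, 0, 0.12, -1],
    [28, 40, 0, 0.12, -1],
    [28, 40, 0, 0.12, -1],
    [28, 40, 0, 0.12, -1],
    [10, 48, 0, 0.12, -1],
    [8, 48, 0, 0.12, -1],
    [5, 48, 0, 0.12, -1],
    [4, 48, 0, 0.12, -1],
    [4, 48, 0, 0.12, -1],
    [2, 48, 0, 0.06, -1]
  ]
}}

```text
time: 1.3
tool_pos: [0.437, 0.0611, 0.2266]
tool_rot: [3.142, 0.0, 1.831]
contact_force: [1.3, -0.0, -0.9]
opening: 0.0918
grip_force: 0.0
```

Request:
{"api": "move_arm", "payload": {
  "rows": [
    [10, 40, -20, 0, -1],
    [10, 40, -30, 0, -1],
    [10, 20, -20, 0, -1],
    [0, 0, 0, 0, -1],
    [0, 0, 0, 0, -1]
  ]
}}

```text
time: 1.8
tool_pos: [0.4666, 0.1583, 0.1569]
tool_rot: [-3.14, 0.0, 1.828]
contact_force: [0.7, -0.8, -0.1]
opening: 0.092
grip_force: 0.0
```

```bash
python3 - <<'E'
from h import *
import pickle
s=monitor.observe();pickle.dump(s,open("s1.pkl","wb"));print(s["tool_pos"],s["tool_rot"])
cv2.imwrite("pics/w1.png",vision.read_camera("wrist")[:,:,::-1])
E
```

```text
[0.46661878 0.15831262 0.1569011 ] [-3.13979863e+00  1.73682243e-04  1.82796906e+00]
```

View pics/w1.png

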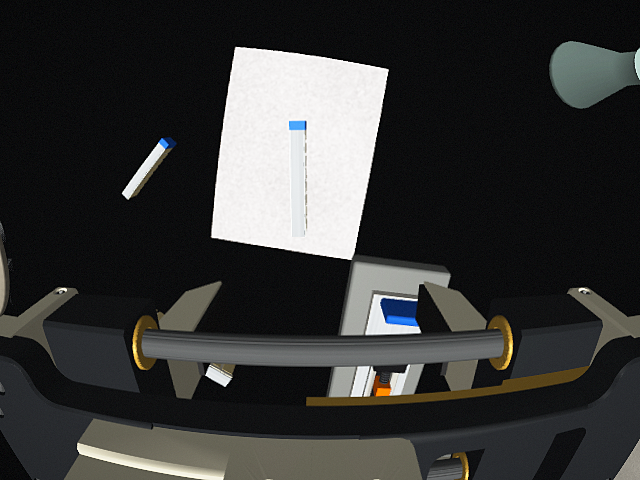

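The wrist view shows the strip with its blue end top edge at (297,121) and near end at (298,236), the tab at about (400,312), and the follower at about (383,385).

```bash
python3 - <<'E'
from h import *
import pickle
s=pickle.load(open("s1.pkl","rb"))
g=lambda p,z:atz("wrist",p,z,s)
b,e=g((297.5,121.5),.028),g((298,236),.028)
print(b,e,np.linalg.norm(b-e),(b+e)/2,np.arctan2(*(b-e)[:2][::-1]))
print("bed corners",g((357,254),.022),g((450,266),.022))
E
```

```text
[0.42676233 0.23625441 0.028     ] [0.44912036 0.14830093 0.028     ] 0.09075073062315209 [0.43794135 0.19227767 0.028     ] 1.8197266702841828
bed corners [0.50052661 0.14375814 0.022     ] [0.583886   0.15368831 0.022     ]
```

Request:
{"api": "move_arm", "payload": {
  "newtons": 14,
  "rows": [
    [-15, 17, -20, -0.005, -1],
    [-14, 16, -30, 0, -1],
    [0, 0, -40, 0, 0.2],
    [0, 0, -35, 0, 0.4],
    [0, 0, -17, 0, 0.4],
    [0, 0, 0, 0, 0.5]
  ]
}}

```text
time: 2.45
tool_pos: [0.4373, 0.19, 0.0144]
tool_rot: [-3.139, 0.0, 1.82]
contact_force: [-0.1, -0.4, 1.0]
opening: 0.0643
grip_force: 0.0
```

```bash
python3 - <<'E'
from h import *
s=monitor.observe();print(s["tool_pos"],s["tool_rot"],s["opening"],s["contact_force"])
E
```

```text
[0.43732798 0.18998538 0.0144486 ] [-3.13876493e+00  1.41357334e-04  1.82001910e+00] 0.06429311562691126 [-0.1426757  -0.35050527  1.01655573]
```

Request:
{"api": "move_arm", "payload": {
  "rows": [
    [0, 1.5, 0.6, 0, 0.5],
    [0, 0, 0, 0, 0.7],
    [0, 0, 0, 0, 1],
    [0, 0, 0, 0, 1],
    [0, 0, 0, 0, 1],
    [0, 0, 0, 0, 1],
    [0, 0, 0, 0, 1],
    [0, 0, 0, 0, 1]
  ]
}}

```text
time: 3.25
tool_pos: [0.4381, 0.1929, 0.016]
tool_rot: [3.142, 0.0, 1.822]
contact_force: [-0.1, 0.3, 1.7]
opening: 0.0118
grip_force: 14.0
```

Request:
{"api": "move_arm", "payload": {
  "rows": [
    [0, 0, 20, 0, 1],
    [0, 0, 40, 0, 1],
    [5, -10, 40, -0.03, 1],
    [20, -38, 0, -0.03, 1],
    [21, -40, 0, -0.03, 1],
    [20, -38, 0, -0.03, 1],
    [20, -38, 0, -0.018, 1],
    [20, -38, 0, 0, 1],
    [18, -30, -10, 0, 1],
    [0, 0, 0, 0, 1],
    [0, 0, 0, 0, 1]
  ]
}}

```text
time: 4.35
tool_pos: [0.5615, -0.0394, 0.1051]
tool_rot: [-3.14, -0.001, 1.682]
contact_force: [-0.2, 0.5, -0.7]
opening: 0.0118
grip_force: 14.0
```

```bash
python3 - <<'E'
from h import *
import pickle
s=monitor.observe();pickle.dump(s,open("s2.pkl","wb"));print(s["tool_pos"],s["tool_rot"],s["contact_force"],s["opening"])
cv2.imwrite("pics/w2.png",vision.read_camera("wrist")[:,:,::-1])
cv2.imwrite("pics/sc2.png",vision.read_camera("scene")[:,:,::-1])
crop("pics/w2.png",180,140,280,210,2.85,"pics/w2c.png")
E
```

```text
[ 0.56153512 -0.03944692  0.10514165] [-3.13989538e+00 -8.60036078e-04  1.68217190e+00] [-0.2170214   0.54843413 -0.71347381] 0.011826371673846672
```

View pics/w2c.png

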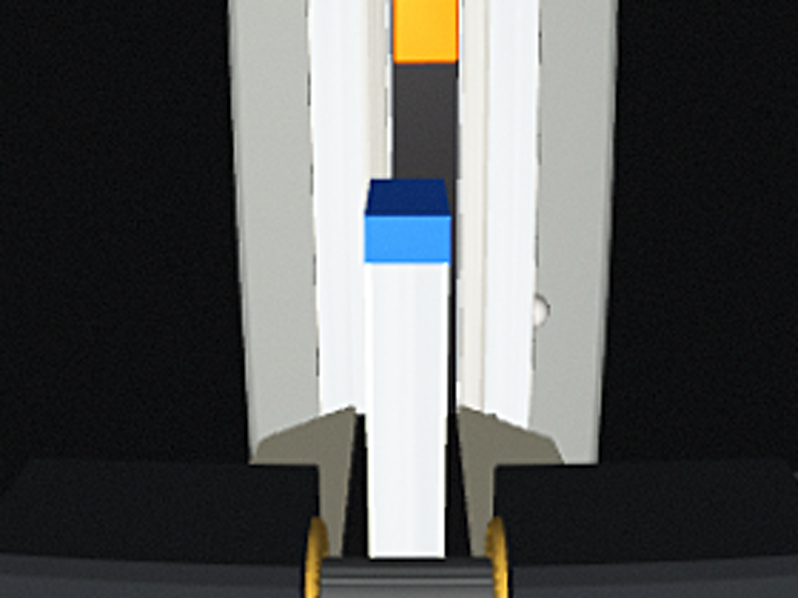

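Crop: orange face top edge at (393–458, 62); strip blue top edge at (365–450, 215), bottom edge at (371–446, 180); bed edges visible at left and right. I'll compute the offsets.

```bash
python3 - <<'E'
from h import *
import pickle
s=pickle.load(open("s2.pkl","rb"))
a=.112;ex=np.array([np.cos(a),np.sin(a)]);ey=np.array([-np.sin(a),np.cos(a)]);o=np.array([.5708,-.0978])
def g(p,z):
    w=atz("wrist",(p[0]/2.85+180-.32,p[1]/2.85+140-.32),z,s)[:2];return np.r_[w,1e3*(w-o)@ex,1e3*(w-o)@ey].round(4)
t=s["tool_pos"];d=(t[:2]-o)*1e3;print("tcp",d@ex,d@ey)
zb=t[2]-.013
for n,p,z in [("or L",(393,62),.054),("or R",(458,62),.054),("floor L",(393,165),.034),("floor R",(458,165),.034),("floorR2",(456,400),.034),
 ("bedL",(232,50),.022),("bedL",(250,420),.022),("bedR",(617,50),.022),("bedR",(599,420),.022),
 ("sT L",(365,215),zb+.026),("sT R",(450,215),zb+.026),("sB L",(371,180),zb),("sB R",(446,180),zb),("sfar L",(369,557),zb+.026),("sfar R",(444,557),zb+.026)]: print(n,g(p,z))
E
```

```text
tcp -2.6849424590620727 59.022967705871146
or L [ 5.523000e-01  2.170000e-02 -5.034500e+00  1.208247e+02]
or R [5.650000e-01 2.320000e-02 7.720400e+00 1.208536e+02]
floor L [ 5.54700e-01 -2.70000e-03 -5.39790e+00  9.63394e+01]
floor R [ 5.68800e-01 -1.10000e-03  8.84770e+00  9.63584e+01]
floorR2 [ 0.5754 -0.0565  9.1573 40.5423]
bedL [ 5.153000e-01  1.790000e-02 -4.222100e+01  1.211564e+02]
bedL [  0.526   -0.073  -41.7591  29.6136]
bedR [6.026000e-01 2.790000e-02 4.567060e+01 1.213553e+02]
bedR [ 0.6132 -0.0633 45.9537 29.5201]
sT L [ 5.510000e-01  5.800000e-03 -8.069000e+00  1.052092e+02]
sT R [5.629000e-01 7.200000e-03 3.834100e+00 1.052105e+02]
sB L [ 5.510000e-01  5.500000e-03 -8.131200e+00  1.048899e+02]
sB R [5.632000e-01 6.900000e-03 4.160900e+00 1.048913e+02]
sfar L [ 5.57100e-01 -4.93000e-02 -8.23980e+00  4.96893e+01]
sfar R [ 5.68900e-01 -4.80000e-02  3.67620e+00  4.97001e+01]
```

Request:
{"api": "move_arm", "payload": {
  "rows": [
    [3.4, 0.4, 0, 0.006, 1],
    [0, 0, -20, 0, 1],
    [0, 0, -15, 0, 1],
    [0, 0, -6, 0, 1],
    [0, 0, -4, 0, 1],
    [0, 0, -2.5, 0, 1],
    [0, 0, -2, 0, 1],
    [0, 0, 0, 0, 1],
    [0, 0, 0, 0, 1]
  ]
}}

```text
time: 5.35
tool_pos: [0.5657, -0.0388, 0.0568]
tool_rot: [3.141, 0.0, 1.69]
contact_force: [-0.0, -0.8, 0.0]
opening: 0.0119
grip_force: 14.0
```

```bash
python3 - <<'E'
from h import *
import pickle
s=monitor.observe();pickle.dump(s,open("s3.pkl","wb"));print(s["tool_pos"],s["tool_rot"],s["contact_force"],s["opening"])
cv2.imwrite("pics/w3.png",vision.read_camera("wrist")[:,:,::-1])
crop("pics/w3.png",220,100,200,150,4,"pics/w3c.png")
E
```

```text
[ 0.56572388 -0.03878639  0.05678505] [3.14086167e+00 2.33452997e-04 1.68978139e+00] [-0.0179232  -0.76838985  0.03451746] 0.011947612510002053
```

View pics/w3c.png

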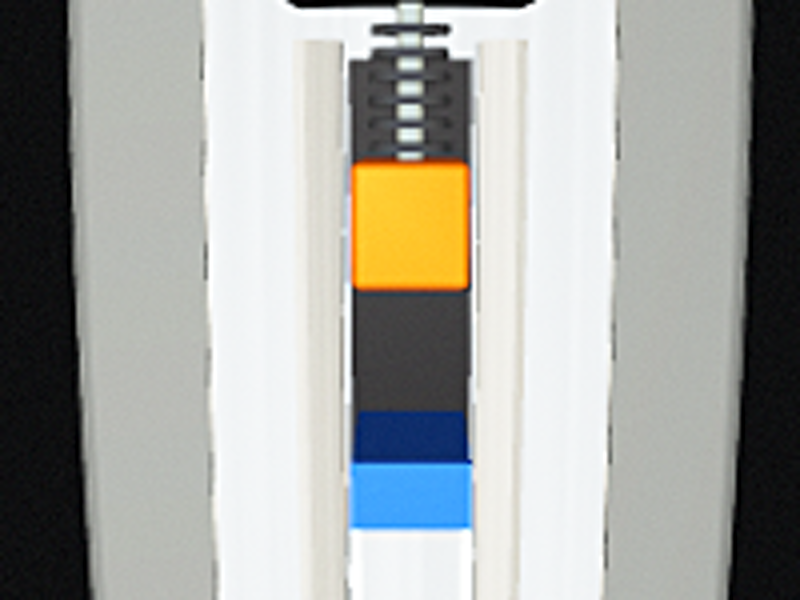

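```bash
python3 - <<'E'
from h import *
import pickle
s=pickle.load(open("s3.pkl","rb"))
a=.116;ex=np.array([np.cos(a),np.sin(a)]);ey=np.array([-np.sin(a),np.cos(a)]);o=np.array([.5708,-.0978])
def g(p,z):
    w=atz("wrist",(p[0]/4+220-.37,p[1]/4+100-.37),z,s)[:2];return (1e3*np.array([(w-o)@ex,(w-o)@ey])).round(2)
d=(s["tool_pos"][:2]-o)*1e3;print("tcp",d@ex,d@ey)
for n,p,z in [("orL",(352,290),.054),("orR",(469,290),.054),("sBL",(353,411),.0425),("sBR",(467,411),.0425),("sTL",(352,463),.0685),("sTR",(472,463),.0685),("chL",(352,400),.034),("chR",(468,400),.034),("black",(410,8),.054)]: print(n,g(p,z))
E
```

```text
tcp 1.7882315370841904 59.20451692899218
orL [ -4.36 120.74]
orR [  8.26 120.78]
sBL [ -4.76 105.  ]
sBR [  8.64 105.05]
sTL [ -3.89 104.98]
sTR [  8.19 105.02]
chL [ -5.21 104.65]
chR [  9.09 104.69]
black [  1.8 151.2]
```

Request:
{"api": "move_arm", "payload": {
  "rows": [
    [-0.6, 5, 0, 0, 1],
    [-0.6, 5, 0, 0, 1],
    [-0.2, 2, 0, 0, 1],
    [0, 0, 0, 0, 1],
    [0, 0, 0, 0, 1]
  ]
}}

```text
time: 5.9
tool_pos: [0.5641, -0.0266, 0.0564]
tool_rot: [3.141, 0.0, 1.69]
contact_force: [0.6, -0.3, -0.2]
opening: 0.0119
grip_force: 14.0
```

Request:
{"api": "move_arm", "payload": {
  "rows": [
    [-0.25, 2, 0, 0, 1],
    [-0.25, 2, 0, 0, 1],
    [-0.1, 1, 0, 0, 1],
    [0, 0, 0, 0, 1],
    [0, 0, 0, 0, 1]
  ]
}}

```text
time: 6.4
tool_pos: [0.5635, -0.0217, 0.0564]
tool_rot: [-3.142, -0.0, 1.69]
contact_force: [0.7, -1.1, -0.6]
opening: 0.0122
grip_force: 14.0
```

Request:
{"api": "move_arm", "payload": {
  "rows": [
    [-0.12, 1, 0, 0, 1],
    [-0.12, 1, 0, 0, 1],
    [0, 0, 0, 0, 1]
  ]
}}

```text
time: 6.7
tool_pos: [0.5633, -0.0196, 0.0564]
tool_rot: [3.141, 0.0, 1.69]
contact_force: [-0.1, -1.3, -0.5]
opening: 0.0117
grip_force: 14.0
```

Request:
{"api": "move_arm", "payload": {
  "rows": [
    [-0.12, 1, 0, 0, 1],
    [-0.12, 1, 0, 0, 1],
    [0, 0, 0, 0, 1]
  ]
}}

```text
time: 7.0
tool_pos: [0.563, -0.0175, 0.0564]
tool_rot: [3.141, -0.0, 1.69]
contact_force: [0.4, -0.7, -0.3]
opening: 0.012
grip_force: 14.0
```

Request:
{"api": "move_arm", "payload": {
  "rows": [
    [-0.12, 1, 0, 0, 1],
    [-0.12, 1, 0, 0, 1],
    [0, 0, 0, 0, 1]
  ]
}}

```text
time: 7.3
tool_pos: [0.5629, -0.0159, 0.0565]
tool_rot: [3.141, 0.001, 1.69]
contact_force: [-0.1, -2.7, -0.6]
opening: 0.0116
grip_force: 14.0
```

Request:
{"api": "move_arm", "payload": {
  "rows": [
    [-0.12, 1, 0, 0, 1],
    [0, 0, 0, 0, 1],
    [0, 0, 0, 0, 1]
  ]
}}

```text
time: 7.6
tool_pos: [0.5628, -0.0149, 0.0565]
tool_rot: [3.141, 0.0, 1.69]
contact_force: [0.2, -2.3, 1.2]
opening: 0.0118
grip_force: 14.0
```

Request:
{"api": "move_arm", "payload": {
  "rows": [
    [-0.12, 1, 0, 0, 1],
    [0, 0, 0, 0, 1],
    [0, 0, 0, 0, 1]
  ]
}}

```text
time: 7.9
tool_pos: [0.5626, -0.0138, 0.0565]
tool_rot: [3.141, 0.0, 1.69]
contact_force: [0.5, -4.5, 0.2]
opening: 0.0121
grip_force: 14.0
```

Request:
{"api": "move_arm", "payload": {
  "rows": [
    [-0.12, 1, 0, 0, 1],
    [0, 0, 0, 0, 1],
    [0, 0, 0, 0, 1]
  ]
}}

```text
time: 8.2
tool_pos: [0.5625, -0.0128, 0.0565]
tool_rot: [3.141, 0.0, 1.69]
contact_force: [0.0, -5.3, 1.0]
opening: 0.0116
grip_force: 14.0
```

Request:
{"api": "move_arm", "payload": {
  "rows": [
    [-0.12, 1, 0, 0, 1],
    [-0.12, 1, 0, 0, 1],
    [0, 0, 0, 0, 1],
    [0, 0, 0, 0, 1]
  ]
}}

```text
time: 8.6
tool_pos: [0.5623, -0.011, 0.0565]
tool_rot: [3.141, 0.001, 1.69]
contact_force: [0.7, -7.7, 1.3]
opening: 0.0115
grip_force: 14.0
```

Request:
{"api": "move_arm", "payload": {
  "rows": [
    [-0.12, 1, 0, 0, 1],
    [-0.12, 1, 0, 0, 1],
    [-0.12, 1, 0, 0, 1],
    [0, 0, 0, 0, 1],
    [0, 0, 0, 0, 1]
  ]
}}

```text
time: 9.1
tool_pos: [0.562, -0.0084, 0.0566]
tool_rot: [3.141, 0.001, 1.69]
contact_force: [0.2, -7.0, 1.8]
opening: 0.0119
grip_force: 14.0
```

```bash
python3 - <<'E'
from h import *
import pickle
s=monitor.observe();pickle.dump(s,open("s4.pkl","wb"));print(s["tool_pos"],s["tool_rot"],s["contact_force"],s["opening"])
cv2.imwrite("pics/w4.png",vision.read_camera("wrist")[:,:,::-1])
crop("pics/w4.png",220,60,200,150,4,"pics/w4c.png")
E
```

```text
[ 0.56203626 -0.0083943   0.05659595] [3.14111659e+00 1.14191476e-03 1.68998223e+00] [ 0.21280148 -6.95273676  1.83807455] 0.011910889565498814
```

View pics/w4c.png

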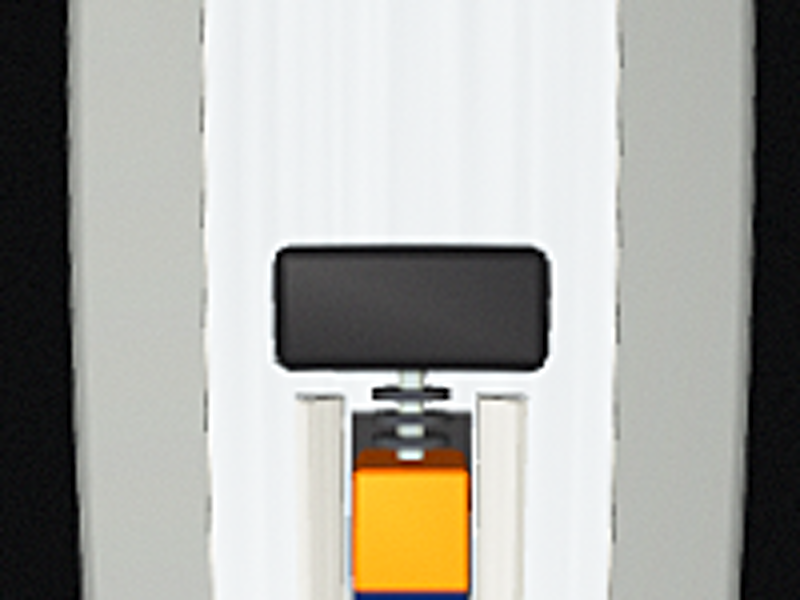

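The follower's top runs from y 468 to y 592 in the crop, and the black housing's near edge is at y 370. The strip touches the follower.

```bash
python3 - <<'E'
from h import *
import pickle
a=.116;ey=np.array([-np.sin(a),np.cos(a)]);o=np.array([.5708,-.0978])
for f,y0,P in (("s3.pkl",100,(8,162,290)),("s4.pkl",60,(370,468,592))):
    s=pickle.load(open(f,"rb"));print(1e3*(s["tool_pos"][:2]-o)@ey)
    v=[1e3*(atz("wrist",(411/4+220-.37,p/4+y0-.37),.054,s)[:2]-o)@ey for p in P];print(np.round(v,2),v[0]-v[2],v[0]-v[1])
E
```

```text
59.20451692899218
[151.2  134.61 120.74] 30.45778732008263 16.59199897828543
89.81916767411377
[160.06 149.42 135.67] 24.38748454290601 10.639604931883241
```

Request:
{"api": "move_arm", "payload": {
  "rows": [
    [-0.12, 1, 0, 0, 1],
    [-0.12, 1, 0, 0, 1],
    [-0.12, 1, 0, 0, 1],
    [-0.1, 0.8, 0, 0, 1],
    [0, 0, 0, 0, 1],
    [0, 0, 0, 0, 1]
  ]
}}

```text
time: 9.75
tool_pos: [0.5617, -0.0051, 0.0567]
tool_rot: [3.141, 0.002, 1.69]
contact_force: [0.0, -9.4, 2.5]
opening: 0.0118
grip_force: 14.0
```

```bash
python3 - <<'E'
from h import *
import pickle
s=monitor.observe();pickle.dump(s,open("s5.pkl","wb"));print(s["tool_pos"],s["tool_rot"],s["contact_force"],s["opening"])
im=vision.read_camera("wrist");cv2.imwrite("pics/w5.png",im[:,:,::-1])
# column profile through follower
p=im[140:260,314:320].mean(1).astype(int)
for i in range(0,120,1): print(140+i,p[i], end=" | ")
E
```

```text
[ 0.56166619 -0.00506777  0.05666932] [3.14098505e+00 1.83025554e-03 1.69007855e+00] [ 0.01117349 -9.38490396  2.45922043] 0.011827851887364857
140 [73 72 73] | 141 [72 71 71] | 142 [71 70 71] | 143 [70 69 70] | 144 [70 69 70] | 145 [68 68 68] | 146 [68 67 67] | 147 [66 66 66] | 148 [64 63 64] | 149 [63 62 62] | 150 [63 62 62] | 151 [61 60 61] | 152 [59 58 59] | 153 [58 58 58] | 154 [58 56 57] | 155 [56 56 57] | 156 [55 53 55] | 157 [39 39 40] | 158 [25 24 26] | 159 [0 0 0] | 160 [202 208 210] | 161 [249 252 251] | 162 [251 252 252] | 163 [171 176 177] | 164 [54 56 55] | 165 [58 58 62] | 166 [65 66 70] | 167 [178 184 188] | 168 [215 219 221] | 169 [147 151 151] | 170 [32 33 32] | 171 [63 65 70] | 172 [78 83 88] | 173 [94 78 74] | 174 [139  66  24] | 175 [126  49   2] | 176 [120  49   5] | 177 [167  61   1] | 178 [255 148   9] | 179 [255 197  42] | 180 [254 199  43] | 181 [254 196  41] | 182 [254 195  41] | 183 [254 196  41] | 184 [254 195  41] | 185 [254 196  42] | 186 [254 194  40] | 187 [254 195  41] | 188 [254 193  38] | 189 [254 194  39] | 190 [254 192  37] | 191 [254 191  37] | 
[... 656 characters left out ...]
 225 [ 64 162 253] | 226 [ 64 162 253] | 227 [ 64 163 253] | 228 [ 63 162 253] | 229 [ 63 162 253] | 230 [ 59 159 253] | 231 [ 48 154 253] | 232 [120 189 252] | 233 [224 237 248] | 234 [251 248 245] | 235 [244 245 246] | 236 [242 244 246] | 237 [242 245 246] | 238 [242 244 246] | 239 [242 245 246] | 240 [242 245 246] | 241 [242 245 246] | 242 [242 245 246] | 243 [242 244 246] | 244 [242 245 246] | 245 [242 245 246] | 246 [242 245 246] | 247 [243 245 246] | 248 [242 245 246] | 249 [242 245 246] | 250 [242 245 246] | 251 [242 245 246] | 252 [243 245 246] | 253 [242 245 246] | 254 [242 245 246] | 255 [242 245 246] | 256 [242 245 246] | 257 [242 245 246] | 258 [242 245 246] | 259 [242 245 246] |
```

```bash
python3 - <<'E'
from h import *
import pickle
a=.116;ey=np.array([-np.sin(a),np.cos(a)]);o=np.array([.5708,-.0978])
s=pickle.load(open("s5.pkl","rb"));print(1e3*(s["tool_pos"][:2]-o)@ey)
G=lambda r,z:1e3*(atz("wrist",(317,r),z,s)[:2]-o)@ey
v=[G(160,.054),G(178,.054),G(207.5,.054)];print(v,v[0]-v[2],v[0]-v[1])
print([ (z,G(215.2,z)) for z in (.0655,.067,.0685,.07)], "blue band inner edge (top)",G(232.3,.0685))
s=pickle.load(open("s3.pkl","rb"));G3=lambda r,z:1e3*(atz("wrist",(322,r),z,s)[:2]-o)@ey
print("w3 blue top edge/band",G3(463/4+99.6,.0695),G3(528/4+99.6,.0695), 1e3*(s["tool_pos"][:2]-o)@ey)
E
```

```text
93.16617206696976
[np.float64(159.994202584335), np.float64(152.15519189321995), np.float64(139.05990527157087)] 20.93429731276413 7.83901069111505
[(0.0655, np.float64(138.3623035326132)), (0.067, np.float64(138.726169930253)), (0.0685, np.float64(139.09003632789285)), (0.07, np.float64(139.45390272553266))] blue band inner edge (top) 131.92930989096405
w3 blue top edge/band 105.2491803377221 98.48882877167757 59.20451692899218
```

Request:
{"api": "move_arm", "payload": {
  "rows": [
    [0, 0, -1, 0, 1],
    [0, 0, -1, 0, 1],
    [0, 0, -1, 0, 1],
    [0, 0, -1, 0, 1],
    [0, 0, 0, 0, 1]
  ]
}}

```text
time: 10.3
tool_pos: [0.5623, -0.0051, 0.0531]
tool_rot: [3.139, 0.002, 1.69]
contact_force: [0.4, -8.3, 3.5]
opening: 0.0118
grip_force: 14.0
```

Request:
{"api": "move_arm", "payload": {
  "rows": [
    [0, 0, -1, 0, 1],
    [0, 0, -1, 0, 1],
    [0, 0, 0, 0, 1]
  ]
}}

```text
time: 10.6
tool_pos: [0.5624, -0.0051, 0.0512]
tool_rot: [3.139, 0.002, 1.69]
contact_force: [0.6, -8.9, 3.8]
opening: 0.012
grip_force: 14.0
```

Request:
{"api": "move_arm", "payload": {
  "rows": [
    [0, 0, -1, 0, 1],
    [0, 0, 0, 0, 1]
  ]
}}

```text
time: 10.8
tool_pos: [0.5625, -0.0051, 0.0502]
tool_rot: [3.139, 0.002, 1.69]
contact_force: [2.0, -8.7, 4.4]
opening: 0.0118
grip_force: 14.0
```

Request:
{"api": "move_arm", "payload": {
  "rows": [
    [0, 0, -1, 0, 1],
    [0, 0, 0, 0, 1]
  ]
}}

```text
time: 11.0
tool_pos: [0.5625, -0.0051, 0.0492]
tool_rot: [3.139, 0.002, 1.69]
contact_force: [1.7, -8.8, 4.2]
opening: 0.0118
grip_force: 14.0
```

Request:
{"api": "move_arm", "payload": {
  "rows": [
    [0, 0, -0.7, 0, 1],
    [0, 0, 0, 0, 1]
  ]
}}

```text
time: 11.2
tool_pos: [0.5626, -0.0051, 0.0486]
tool_rot: [3.139, 0.002, 1.69]
contact_force: [1.3, -9.8, 4.8]
opening: 0.0117
grip_force: 14.0
```

Request:
{"api": "move_arm", "payload": {
  "rows": [
    [0.5, 0, -0.6, 0, 1],
    [0, 0, 0, 0, 1]
  ]
}}

```text
time: 11.4
tool_pos: [0.5628, -0.0051, 0.048]
tool_rot: [3.139, 0.002, 1.69]
contact_force: [0.4, -9.2, 4.4]
opening: 0.012
grip_force: 14.0
```

Request:
{"api": "move_arm", "payload": {
  "rows": [
    [0, 0, -0.6, 0, 1],
    [0, 0, 0, 0, 1]
  ]
}}

```text
time: 11.6
tool_pos: [0.5629, -0.0051, 0.0479]
tool_rot: [3.139, 0.002, 1.69]
contact_force: [-0.3, -9.1, 8.9]
opening: 0.0117
grip_force: 14.0
```

Request:
{"api": "move_arm", "payload": {
  "rows": [
    [0.06, -0.5, 0.2, 0, 1],
    [0.06, -0.5, 0.1, 0, 1],
    [0.06, -0.5, 0, 0, 1],
    [0, 0, 0, 0, 1]
  ]
}}

```text
time: 12.0
tool_pos: [0.563, -0.0063, 0.0479]
tool_rot: [3.139, 0.002, 1.69]
contact_force: [0.1, -6.8, 6.9]
opening: 0.0118
grip_force: 14.0
```

Request:
{"api": "move_arm", "payload": {
  "rows": [
    [0.06, -0.5, 0, 0, 1],
    [0.06, -0.5, 0, 0, 1],
    [0, 0, 0, 0, 1]
  ]
}}

```text
time: 12.3
tool_pos: [0.5631, -0.0071, 0.0479]
tool_rot: [3.139, 0.001, 1.69]
contact_force: [-0.6, -7.1, 6.7]
opening: 0.0116
grip_force: 14.0
```

Request:
{"api": "move_arm", "payload": {
  "rows": [
    [0, 0, 0, 0, 0.9],
    [0, 0, 0, 0, 0.7],
    [0, 0, 0, 0, 0.5],
    [0, 0, 0, 0, 0.4],
    [0, 0, 3, 0, 0.4],
    [0, 0, 10, 0, 0.4],
    [0, 0, 25, 0, 0.4],
    [0, 0, 40, 0, 0.4],
    [0, 0, 25, 0, 0.4],
    [0, -20, 0, 0, 0.4],
    [0, 0, 0, 0, 0.4]
  ]
}}

```text
time: 13.4
tool_pos: [0.5627, -0.0278, 0.1516]
tool_rot: [3.139, 0.001, 1.689]
contact_force: [-0.2, 0.5, -0.6]
opening: 0.0276
grip_force: 0.0
```

```bash
python3 - <<'E'
from h import *
import pickle
s=monitor.observe();pickle.dump(s,open("s6.pkl","wb"));print(s["tool_pos"],s["tool_rot"],s["contact_force"],s["opening"])
cv2.imwrite("pics/w6.png",vision.read_camera("wrist")[:,:,::-1])
cv2.imwrite("pics/sc6.png",vision.read_camera("scene")[:,:,::-1])
crop("pics/w6.png",200,130,230,230,2.55,"pics/a.png");crop("pics/sc6.png",180,210,190,150,3.9,"pics/b.png")
a=cv2.imread("pics/a.png");b=cv2.imread("pics/b.png");H=586
b=cv2.resize(b,(800-a.shape[1]-0 if a.shape[1]<500 else 214, 10)) if 0 else b
E
python3 -c "
import cv2,numpy as np
a=cv2.resize(cv2.imread('pics/w6.png')[120:370,220:420],(400,500),interpolation=2)
b=cv2.resize(cv2.imread('pics/sc6.png')[230:350,200:296+64],(400,300),interpolation=2)
b=np.vstack([b,np.zeros((200,400,3),np.uint8)]);cv2.imwrite('pics/c6.png',np.hstack([a,b]))"
```

```text
[ 0.56274723 -0.02777155  0.15160017] [3.13881359e+00 1.33049070e-03 1.68862516e+00] [-0.20254515  0.53572958 -0.61272668] 0.027633413968491286
```

View pics/c6.png

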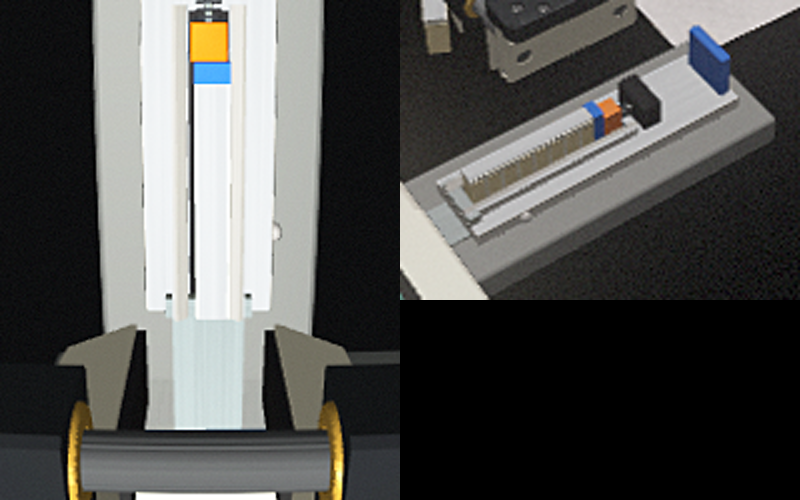

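```bash
python3 - <<'E'
from h import *
import pickle
a=.116;ey=np.array([-np.sin(a),np.cos(a)]);ex=np.array([np.cos(a),np.sin(a)]);o=np.array([.5708,-.0978])
s=pickle.load(open("s6.pkl","rb"))
G=lambda x,r,z:(1e3*np.array([(atz("wrist",(x/2+220,r/2+119.8),z,s)[:2]-o)@e for e in (ex,ey)])).round(2)
print("orange face",G(210,62,.054),"blue top",G(212,63,.060),"strip end",G(212,319,.060),"black",G(210,5,.054))
print("strip sides blue",G(195,75,.06),G(231,75,.06),"end",G(194,310,.06),G(231,310,.06))
print("carr end",G(160,311,.034), "walls end", G(238,318,.044))
im=cv2.imread("pics/w6.png");print(im[276:284,300:345:5].tolist())
E
```

```text
orange face [  2.41 135.2 ] blue top [  3.02 135.26] strip end [ 3.44 43.5 ] black [  2.36 154.76]
strip sides blue [ -2.63 131.21] [  9.37 131.25] end [-3.1  47.05] [10.31 47.05]
carr end [-17.06  35.64] walls end [13.74 36.96]
[[[178, 185, 186], [216, 217, 201], [202, 210, 212], [219, 219, 204], [242, 240, 237], [244, 243, 239], [239, 237, 234], [222, 228, 229], [200, 210, 211]], [[185, 191, 189], [217, 217, 202], [201, 209, 212], [214, 216, 201], [242, 240, 237], [244, 243, 240], [238, 237, 234], [223, 230, 231], [201, 211, 214]], [[182, 190, 185], [206, 206, 195], [200, 209, 212], [218, 219, 205], [244, 243, 241], [246, 245, 242], [240, 239, 236], [223, 229, 231], [201, 211, 214]], [[185, 187, 189], [186, 190, 188], [202, 209, 211], [224, 224, 210], [238, 236, 233], [240, 239, 236], [235, 234, 231], [220, 226, 220], [204, 213, 214]], [[185, 192, 188], [179, 184, 184], [212, 215, 206], [224, 225, 211], [211, 212, 195], [212, 214, 198], [212, 213, 198], [213, 213, 195], [214, 218, 211]], [[184, 189, 188], [177, 184, 183], [219, 219, 204], [226, 225, 212], [212, 214, 200], [215, 216, 203], [217, 217, 203], [215, 216, 201], [223, 221, 203]], [[184, 190, 189], [180, 185, 186], [217, 218, 204], [223, 224, 210], [215, 216, 201], [217, 219, 203], [217, 219, 204], [217, 218, 204], [220, 220, 204]], [[186, 190, 188], [180, 186, 185], [218, 219, 205], [226, 226, 211], [215, 215, 201], [214, 216, 201], [216, 215, 202], [215, 216, 202], [220, 221, 205]]]
```

```bash
python3 - <<'E'
from h import *
import pickle
a=.116;ey=np.array([-np.sin(a),np.cos(a)]);o=np.array([.5708,-.0978])
s=pickle.load(open("s6.pkl","rb"))
im=vision.cv2 if 0 else cv2.imread("pics/w6.png")[:,:,::-1]
for x in (315,325): print([(r,im[r,x].tolist()) for r in range(98,156)])
for x in (240,): pass
for r in (110,115,120,125,130,135,140,150): print(r,1e3*(atz("wrist",(325,r),.054,s)[:2]-o)@ey)
E
```

```text
[(98, [61, 59, 60]), (99, [78, 77, 77]), (100, [73, 73, 73]), (101, [71, 71, 72]), (102, [74, 73, 73]), (103, [78, 78, 78]), (104, [70, 66, 71]), (105, [72, 71, 71]), (106, [72, 70, 71]), (107, [71, 70, 71]), (108, [68, 69, 68]), (109, [68, 65, 68]), (110, [65, 65, 66]), (111, [65, 64, 66]), (112, [70, 71, 70]), (113, [62, 62, 63]), (114, [40, 39, 42]), (115, [5, 3, 4]), (116, [28, 32, 34]), (117, [251, 255, 255]), (118, [250, 253, 254]), (119, [243, 245, 246]), (120, [242, 244, 246]), (121, [243, 245, 246]), (122, [243, 245, 246]), (123, [246, 249, 250]), (124, [255, 255, 255]), (125, [138, 142, 144]), (126, [48, 47, 49]), (127, [61, 58, 58]), (128, [63, 60, 62]), (129, [61, 60, 63]), (130, [43, 54, 68]), (131, [255, 131, 32]), (132, [255, 137, 8]), (133, [255, 127, 8]), (134, [255, 134, 8]), (135, [255, 133, 4]), (136, [255, 134, 2]), (137, [255, 138, 4]), (138, [255, 138, 3]), (139, [255, 141, 3]), (140, [255, 139, 3]), (141, [255, 141, 4]), (142, [255, 139, 1]), (143, [255, 144, 6]), (144, [255, 142, 2]), (145, [255, 144, 3]), (146, [255, 149, 15]), (147, [255, 150, 29]), (148, [
[... 953 characters left out ...]
, 199, 48]), (134, [254, 198, 49]), (135, [254, 196, 44]), (136, [254, 196, 45]), (137, [254, 198, 44]), (138, [254, 199, 46]), (139, [254, 198, 42]), (140, [254, 197, 45]), (141, [254, 197, 44]), (142, [254, 201, 48]), (143, [254, 198, 46]), (144, [254, 195, 42]), (145, [254, 199, 45]), (146, [254, 196, 43]), (147, [254, 197, 44]), (148, [255, 198, 43]), (149, [255, 197, 28]), (150, [255, 158, 62]), (151, [51, 105, 234]), (152, [74, 188, 255]), (153, [80, 179, 255]), (154, [79, 175, 254]), (155, [82, 178, 254])]
110 163.1971798540942
115 159.76518290397334
120 156.33615711227904
125 152.90885851097877
130 149.4820456349883
135 146.05447772248812
140 142.62491291740403
150 135.75480891965404
```

Strip seated: follower gap matches the 8 mm set-back. Next I'll go round behind the tab with closed fingers.

Request:
{"api": "move_arm", "payload": {
  "rows": [
    [-4, 40, 0, 0, 1],
    [-5, 45, 0, 0, 1],
    [-5, 45, 0, 0, 1],
    [-4, 43, 0, 0, 1],
    [0, 0, -40, 0, 1],
    [0, 0, -40, 0, 1],
    [0, 0, -20, 0, 1],
    [0, 0, -5, 0, 1],
    [0, 0, 0, 0, 1],
    [0, 0, 0, 0, 1]
  ]
}}

```text
time: 14.5
tool_pos: [0.5449, 0.1469, 0.046]
tool_rot: [3.14, -0.0, 1.69]
contact_force: [-0.5, -0.4, 0.6]
opening: 0.0006
grip_force: 0.0
```

```bash
python3 - <<'E'
from h import *
import pickle
s=monitor.observe();pickle.dump(s,open("s7.pkl","wb"));print(s["tool_pos"],s["tool_rot"],s["contact_force"],s["opening"])
a=.116;ey=np.array([-np.sin(a),np.cos(a)]);ex=np.array([np.cos(a),np.sin(a)]);o=np.array([.5708,-.0978])
print(1e3*(s["tool_pos"][:2]-o)@ex,1e3*(s["tool_pos"][:2]-o)@ey)
E
```

```text
[0.54494708 0.14686905 0.04595174] [ 3.13963367e+00 -1.32460687e-04  1.68977416e+00] [-0.49778258 -0.36468017  0.63667836] 0.0005816285005478957
2.6388280962349437 246.01697926486648
```

Request:
{"api": "move_arm", "payload": {
  "rows": [
    [0.6, -5, 0, 0, 1],
    [0.35, -3, 0, 0, 1],
    [0.25, -2, 0, 0, 1],
    [0.25, -2, 0, 0, 1],
    [0.25, -2, 0, 0, 1],
    [0.25, -2, 0, 0, 1],
    [0.25, -2, 0, 0, 1]
  ]
}}

```text
time: 15.2
tool_pos: [0.5464, 0.1286, 0.0449]
tool_rot: [3.141, -0.0, 1.69]
contact_force: [-0.1, 2.1, 1.2]
opening: 0.0004
grip_force: 0.7
```

Request:
{"api": "move_arm", "payload": {
  "rows": [
    [0.25, -2, 0, 0, 1],
    [0.35, -3, 0, 0, 1],
    [0.35, -3, 0, 0, 1],
    [0.35, -3, 0, 0, 1]
  ]
}}

```text
time: 15.6
tool_pos: [0.5478, 0.1173, 0.0448]
tool_rot: [3.141, -0.0, 1.69]
contact_force: [0.5, 2.1, -0.5]
opening: 0.0004
grip_force: 0.7
```

Request:
{"api": "move_arm", "payload": {
  "rows": [
    [0.6, -5, 0, 0, 1],
    [0.9, -8, 0, 0, 1],
    [1.2, -10, 0, 0, 1],
    [1.2, -10, 0, 0, 1],
    [1.2, -10, 0, 0, 1],
    [1.2, -10, 0, 0, 1],
    [1.2, -10, 0, 0, 1],
    [1.2, -10, 0, 0, 1],
    [1.1, -10, 0, 0, 1],
    [1.1, -10, 0, 0, 1],
    [0.7, -6, 0, 0, 1],
    [0.3, -3, 0, 0, 1]
  ]
}}

```text
time: 16.8
tool_pos: [0.5595, 0.0148, 0.0447]
tool_rot: [-3.141, 0.0, 1.689]
contact_force: [0.9, 1.5, 0.4]
opening: 0.0005
grip_force: 0.7
```

```bash
python3 - <<'E'
from h import *
s=monitor.observe();print(s["tool_pos"],s["tool_rot"],s["contact_force"])
a=.116;ey=np.array([-np.sin(a),np.cos(a)]);ex=np.array([np.cos(a),np.sin(a)]);o=np.array([.5708,-.0978])
print(1e3*(s["tool_pos"][:2]-o)@ex,1e3*(s["tool_pos"][:2]-o)@ey)
E
```

```text
[0.55947694 0.01479159 0.04472402] [-3.14131002e+00  5.77808493e-05  1.68914723e+00] [0.92272605 1.52275786 0.42826003]
1.7843899284141664 113.14545844702921
```

Request:
{"api": "move_arm", "payload": {
  "rows": [
    [0.6, -5, 0, 0, 1],
    [0.6, -5, 0, 0, 1],
    [0.6, -5, 0, 0, 1],
    [0.6, -5, 0, 0, 1],
    [0.6, -5, 0, 0, 1],
    [0.35, -3, 0, 0, 1]
  ]
}}

```text
time: 17.4
tool_pos: [0.5628, -0.0129, 0.0448]
tool_rot: [-3.141, 0.0, 1.69]
contact_force: [-0.3, 0.6, 0.1]
opening: 0.0009
grip_force: 0.7
```

Request:
{"api": "move_arm", "payload": {
  "rows": [
    [0.25, -2, 0, 0, 1],
    [0.25, -2, 0, 0, 1],
    [0.25, -2, 0, 0, 1]
  ]
}}

```text
time: 17.7
tool_pos: [0.5635, -0.0185, 0.0448]
tool_rot: [-3.141, -0.0, 1.69]
contact_force: [-0.7, 0.5, 0.1]
opening: 0.0005
grip_force: 0.7
```

Request:
{"api": "move_arm", "payload": {
  "rows": [
    [0.25, -2, 0, 0, 1],
    [0.25, -2, 0, 0, 1]
  ]
}}

```text
time: 17.9
tool_pos: [0.564, -0.0225, 0.0447]
tool_rot: [-3.141, -0.0, 1.69]
contact_force: [-1.8, 1.4, -0.2]
opening: 0.0004
grip_force: 0.7
```

Request:
{"api": "move_arm", "payload": {
  "rows": [
    [0.12, -1, 0, 0, 1],
    [0.12, -1, 0, 0, 1]
  ]
}}

```text
time: 18.1
tool_pos: [0.5643, -0.0245, 0.0448]
tool_rot: [-3.142, -0.0, 1.69]
contact_force: [-1.2, 0.6, -1.1]
opening: 0.0006
grip_force: 0.6
```

Request:
{"api": "move_arm", "payload": {
  "rows": [
    [0.12, -1, 0, 0, 1],
    [0.12, -1, 0, 0, 1]
  ]
}}

```text
time: 18.3
tool_pos: [0.5646, -0.0264, 0.0448]
tool_rot: [3.142, -0.0, 1.69]
contact_force: [0.2, 0.9, -0.9]
opening: 0.0008
grip_force: 0.6
```

Request:
{"api": "move_arm", "payload": {
  "rows": [
    [0.12, -1, 0, 0, 1],
    [0.12, -1, 0, 0, 1]
  ]
}}

```text
time: 18.5
tool_pos: [0.5649, -0.0285, 0.0448]
tool_rot: [3.142, 0.0, 1.69]
contact_force: [-0.3, -0.1, 0.2]
opening: 0.0005
grip_force: 0.6
```

Request:
{"api": "move_arm", "payload": {
  "rows": [
    [0.12, -1, 0, 0, 1],
    [0.12, -1, 0, 0, 1]
  ]
}}

```text
time: 18.7
tool_pos: [0.5652, -0.0305, 0.0448]
tool_rot: [3.141, 0.0, 1.69]
contact_force: [-1.1, 1.1, -0.7]
opening: 0.0004
grip_force: 0.6
```

Request:
{"api": "move_arm", "payload": {
  "rows": [
    [0.12, -1, 0, 0, 1],
    [0.12, -1, 0, 0, 1]
  ]
}}

```text
time: 18.9
tool_pos: [0.5653, -0.032, 0.0448]
tool_rot: [3.142, -0.001, 1.69]
contact_force: [-0.8, 5.8, 0.6]
opening: 0.0003
grip_force: 3.0
```

Request:
{"api": "move_arm", "payload": {
  "rows": [
    [0.12, -1, 0, 0, 1],
    [0.12, -1, 0, 0, 1]
  ]
}}

```text
time: 19.1
tool_pos: [0.5655, -0.0338, 0.0448]
tool_rot: [-3.142, -0.001, 1.69]
contact_force: [-1.3, 4.6, 0.1]
opening: 0.0007
grip_force: 2.4
```

Request:
{"api": "move_arm", "payload": {
  "rows": [
    [0.12, -1, 0, 0, 1],
    [0.12, -1, 0, 0, 1]
  ]
}}

```text
time: 19.3
tool_pos: [0.5661, -0.0367, 0.0449]
tool_rot: [3.141, 0.001, 1.69]
contact_force: [0.3, 1.7, 0.1]
opening: 0.0004
grip_force: 0.9
```

Request:
{"api": "move_arm", "payload": {
  "rows": [
    [0.12, -1, 0, 0, 1],
    [0.06, -0.5, 0, 0, 1]
  ]
}}

```text
time: 19.5
tool_pos: [0.5664, -0.0384, 0.045]
tool_rot: [3.141, 0.001, 1.69]
contact_force: [0.8, 1.4, -0.2]
opening: 0.0007
grip_force: 0.6
```

Request:
{"api": "move_arm", "payload": {
  "rows": [
    [0.06, -0.5, 0, 0, 1],
    [0.06, -0.5, 0, 0, 1]
  ]
}}

```text
time: 19.7
tool_pos: [0.5664, -0.0385, 0.045]
tool_rot: [3.141, -0.001, 1.69]
contact_force: [-0.3, 6.1, 2.3]
opening: 0.0005
grip_force: 3.4
```

Request:
{"api": "move_arm", "payload": {
  "rows": [
    [0.06, -0.5, 0, 0, 1],
    [0.06, -0.5, 0, 0, 1]
  ]
}}

```text
time: 19.9
tool_pos: [0.5663, -0.0385, 0.045]
tool_rot: [3.141, -0.002, 1.69]
contact_force: [0.6, 11.0, 3.1]
opening: 0.0001
grip_force: 5.4
```

Hard stop after the catch dropped: the carriage is home. I'll back off and look.

Request:
{"api": "move_arm", "payload": {
  "rows": [
    [-0.12, 1, 0, 0, 1],
    [-0.25, 2, 0, 0, 1],
    [-1, 10, 0, 0, 1],
    [-3, 30, 0, 0, 1],
    [-3, 30, 20, 0, 1],
    [-3, 30, 50, 0, 1],
    [0, 20, 50, 0, 1],
    [0, 20, 0, 0, 1],
    [0, 0, 0, 0, 1],
    [0, 0, 0, 0, 1]
  ]
}}

```text
time: 20.9
tool_pos: [0.5556, 0.0974, 0.1535]
tool_rot: [-3.14, 0.001, 1.691]
contact_force: [0.0, 0.5, -0.7]
opening: 0.0005
grip_force: 0.0
```

```bash
python3 - <<'E'
from h import *
import pickle
s=monitor.observe();print(s["tool_pos"],s["contact_force"])
w=vision.read_camera("wrist")[:,:,::-1];c=vision.read_camera("scene")[:,:,::-1]
a=cv2.resize(w,(480,360));b=cv2.resize(c[200:420,140:360],(320,320),interpolation=2)
o=np.zeros((360,800,3),np.uint8);o[:,:480]=a;o[:320,480:]=b;cv2.imwrite("pics/f.png",o)
E
```

```text
[0.55562375 0.09743189 0.15345606] [ 0.04177562  0.49437356 -0.66769295]
```

View pics/f.png

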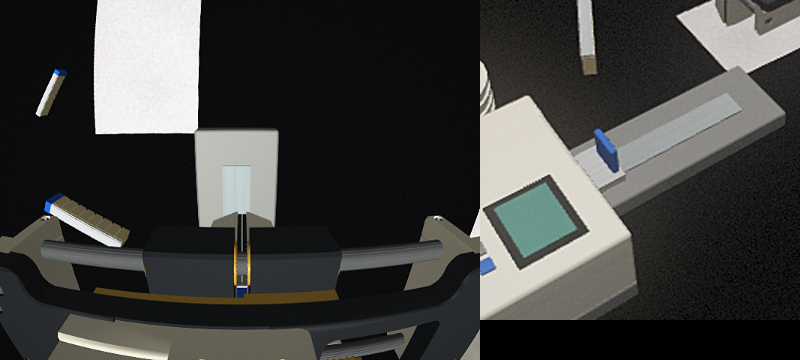

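The right-hand view shows the carriage home, with only the tab out near the mouth at (607,150) and the strip inside. The gripper is clear.

```bash
python3 -c "
from cell import workorder
print(workorder.hand_in())"
```

```text
the job is handed in; nothing more can be done
None
```

The strip is loaded flat in the carriage with its blue end against the follower, and the carriage is pushed through its catch onto the home stop. The job was handed in at about 21 s and no result was returned.

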